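# Load the seal holder and set its screw cap

### The arm

A 6-joint arm with a two-finger parallel gripper is mounted at the origin on the work surface. World frame = base frame: x ahead of the robot, y to its left, z up, the work surface at z = 0. Lengths are in m, angles in rad, forces in N, time in s.
With the tool pointing down it reaches from about 0.35 to 0.775 m from the base axis. Payload 7.3 kg.
Tool frame: the origin (TCP) lies midway between the tips of the shut fingers; the grasp point (between the pads) lies 19 mm behind it; z points along the fingers, y is the line along which they close (so a half turn about z gives the same grasp; the last joint's range is limited). The gripper opens to 92 mm and grips with 3 to 60 N. Pads are 19 mm wide; open, the fingers measure 130 mm over their backs; the gripper's body (75 mm by 190 mm) begins 47 mm behind the grasp point.
Start: joints at [-1.431, 0.342, 1.524, -0, 1.275, -0.146], TCP at [0.148, -0.504, 0.227] pointing down, gripper open.
Joint ranges: [-2.53, 2.53], [-0.77, 2.02], [0.04, 2.7], [-1, 4.14], [0.28, 2.66], [-3.11, 3.11]. Speed limits (rad/s): [2.57, 2.57, 3.14, 3.14, 3.14, 3.14].

### API

Orientations are given as [roll, pitch, yaw] about the fixed x, y, z axes, in that order (R = Rz(yaw) Ry(pitch) Rx(roll)).
In Python, from cell import monitor, vision, workorder gives the robot as it stands.
- The arm moves only by the tool move_arm, never from a script. Its argument "rows" is a list of rows, each a list of 5 numbers: the shift along the world's x, y, z in mm, then the turn about the world's z in rad, then the closure, from -1 (fully open) to 1 (shut). A call has 1 to 12 rows; each row shifts and turns the commanded pose from where the row before left it; what a row does not reach is not made up. A row lasts 1/10 s, in which the tool goes at most 50 mm and 8.59 degrees, less where a joint would pass 70% of its speed; a pose out of reach is approached as far as the arm can. A call is refused whole if a number of a shift passes 50 or a number of a turn 0.15, either way. A call with a gripper value outside its range is refused whole. The fingers move at their own pace and stop on an object; "newtons" is the grip in N (left out, the last holds). Time passes only in rows, so rows that do not move let the fingers close. It gives the time, the measured TCP pose, the force, the opening and the grip force at its end, in the units of the state.
- monitor.observe(): the state, without advancing time (a new reading comes with each control period).
- vision.read_camera(name): name is "side" or "top"; returns the picture (420x560x3 uint8, red, green, blue); there is no depth.
- vision.get_calibration(name): a dict with "K" (3x3 intrinsics, pixels), "T" (4x4, takes a point from camera to world coordinates). Camera axes: x right, y up, looking along -z (the intrinsics and any distortion apply to the point x, -y, -z); pixel columns grow to the right and rows downward; lengths in m; the calibration is good to about 2 mm. A picture is of the moment at which its call begins. get_calibration takes no time and is no camera call.
- workorder.hand_in(): hands the job in; it is judged then, once.
The state is a dict: "time": time; "qpos": joint angles; "qvel": joint speeds; "joint_efforts": joint torques, N m; "tool_pos": TCP position; "tool_rot": TCP orientation; "contact_force": force on the tool from outside, world axes, zero at the start; "torque": the same for the moment, N m; "opening": finger opening in m; "grip_force": force on a finger pad.
Only numpy, scipy, OpenCV 4.12 (cv2) and the standard library are available. Lean on these libraries where they do the work, as an engineer would, in place of code of your own. Each camera call takes 0.05 s, during which the arm holds its last target. There are 200 camera calls.

### The job

Lift the red seal blank out of the casting mould and stand it upright, all the way down, in the bore of the brass seal holder, and let go of it. Then screw the holder's knurled cap down clockwise until it bottoms out, back it off a quarter turn so that the blank can still be turned, and finish while still gripping the cap there. Leave the other two blanks in the mould and the other things on the desk where they are.

Things in the scene. Friction and masses are not known exactly. Their poses are not given: they have to be found in the camera images.
- mould: Open lower half of an aluminium casting mould, a fixed block 160 x 60 mm and 34 mm high; origin at the centre of its underside, x along its length, z up. Three round cavities, 25 mm wide and 22 mm deep (floor 12 mm above the desk), lie in a row along its x axis at x = -50, 0 and +50 mm. Each holds one seal blank; which stands where varies. Pinching across the row (along the mould's y) is the roomiest.
- red_mid (a point): Centre (half-way up) of the red seal blank: a loose upright cast-resin cylinder 22 mm in diameter and 64 mm high, about 35 g, z along its axis; it stands in a mould cavity, 42 mm of it above the mould's top. Its foot has a small chamfer.
- black_mid (a point): Centre of the black seal blank, same shape, in another cavity; to be left there.
- white_mid (a point): Centre of the white seal blank, same shape, in another cavity; to be left there.
- holder_bore (a point): Centre of the floor of the seal holder's bore, 18 mm above the desk; z up. The holder is a brass barrel fixed on a square wooden foot (100 x 100 x 10 mm). The bore is upright, 26 mm in diameter and 36 mm deep, its mouth 54 mm above the desk; the barrel under the cap is 40 mm in diameter. A fully home blank stands on the bore's floor, its top 82 mm above the desk, well proud of the cap.
- cap_mid (a point): Centre of the knurled steel screw cap: a ring 52 mm in diameter and 22 mm high around the holder's mouth, with a 36 mm hole through which the blank goes; the point is on its axis, half-way up (45 mm above the desk when bottomed). A red tick on the ring's top turns with it. Grip it across its outside, fingers straddling the blank; there is free space beside it down to the wooden foot.
- cap (a joint): Turn of the cap on its thread (rad): 0 is bottomed out, it grows as the cap is unscrewed (counter-clockwise from above), hard stops at 0 and 3.6; starts between 1.3 and 2.4. The cap rises 8 mm a turn (1.27 mm per rad) and stays on the thread. It turns easily (about 0.06 N m) and stays where it is left.
- round_stamp: Turned dark wooden stamp, 40 mm across, 67 mm high, standing loose at the back of the desk; bystander. Origin at the centre of its underside.
- bar_stamp: Loose oblong stamp with black grip, 30 x 75 x 50 mm, at the back of the desk; bystander. Origin at the centre of its underside.
- paste_jar: Loose blue jar with white lid, 60 mm across, 60 mm high, at the left; bystander. Origin at the centre of its underside.
- brush: Loose brush about 200 mm long lying at the right; bystander. Its x axis runs along it.
- water_cup: Loose white cup, 64 mm across, 60 mm high, at the right; bystander. Origin at the centre of its underside.
Things that resemble listed ones, but are neither listed nor needed, are in the scene too. Of the things that look like the part that bears holder_bore, the smaller one is meant.

How it is judged:
By the outcome, as a careful person would: the job done as asked, in the order asked, and still so for the second after the job is handed in, while the arm keeps its last pose, push and grip.
It also fails if it takes over 58 s, if anything falls off the work surface, if the arm or the gripper's body presses on something with over 40 N, if the wrist force passes 120 N, or if a joint passes its speed limit or range.

## Working session

There is one attempt and no reset: what is moved stays moved. The work goes in short steps, Python scripts to look and compute and a tool call to move; the robot and the scene stay as the last step left them, time stands still between calls to the robot, and variables do not carry over. Pictures are saved under pics/ and viewed, at most 10 in all, crops included, and the job is handed in when it is done.

Besides the shell and the picture viewer there is one more tool, called after ">>>" as name(argument=value, ...) on one line, values as JSON. move_arm: Moves the arm, as the interface text tells. Its arguments: {"type":"object","properties":{"rows":{"type":"array","items":{"type":"array","items":{"type":"number"}}},"newtons":{"type":"number"}},"required":["rows"]}

```bash
mkdir -p pics; ls
cat > h.py <<'E'
import numpy as np, cv2
from cell import monitor, vision, workorder
def pic(n,f=None):
    im=vision.read_camera(n)[:,:,::-1].copy()
    if f: cv2.imwrite('pics/'+f,im)
    return im
def ray(n,u,v):
    c=vision.get_calibration(n);K=np.array(c["K"]);T=np.array(c["T"])
    d=np.linalg.inv(K)@[u,v,1];d=T[:3,:3]@[d[0],-d[1],-d[2]]
    return T[:3,3],d
def onz(n,u,v,z):
    o,d=ray(n,u,v);return o+d*(z-o[2])/d[2]
def proj(n,p):
    c=vision.get_calibration(n);K=np.array(c["K"]);T=np.array(c["T"])
    q=T[:3,:3].T@(np.array(p)-T[:3,3]);q=K@[q[0],-q[1],-q[2]];return q[:2]/q[2]
E
python3 - <<'E'
from h import *
a=pic('top','t0.png');b=pic('side','s0.png')
for n in('top','side'):print({k:np.round(v,3).tolist() if not isinstance(v,str) else v for k,v in vision.get_calibration(n).items()})
print(monitor.observe())
E
```

```text
pics
{'K': [[475.167, 0.0, 285.273], [0.0, 475.167, 213.373], [0.0, 0.0, 1.0]], 'T': [[-0.017, 0.976, -0.217, 0.299], [-1.0, -0.016, 0.007, 0.027], [0.003, 0.217, 0.976, 1.164], [0.0, 0.0, 0.0, 1.0]]}
{'K': [[449.712, 0.0, 277.775], [0.0, 449.712, 202.524], [0.0, 0.0, 1.0]], 'T': [[0.995, 0.046, -0.092, 0.448], [-0.102, 0.527, -0.844, -0.941], [0.01, 0.849, 0.529, 0.648], [0.0, 0.0, 0.0, 1.0]]}
{'time': 0.1, 'qpos': array([-1.43099055e+00,  3.42646018e-01,  1.52490025e+00, -3.01317257e-05,
        1.27539514e+00, -1.45986582e-01]), 'qvel': array([-0.00024418, -0.00013214, -0.00205842, -0.00129615,  0.00037419,
       -0.00039395]), 'joint_efforts': array([ 1.63678629e-03, -4.32005095e+01, -2.44694227e+01,  7.18873017e-02,
        5.25650347e-02, -4.98915529e-05]), 'tool_pos': array([ 0.14797628, -0.50334596,  0.22612552]), 'tool_rot': array([-3.14025405e+00, -1.67693079e-04,  2.85801034e-01]), 'contact_force': array([-0.03552501, -0.94536114, -0.49532998]), 'torque': array([ 0.01822791, -0.01430268,  0.02146389]), 'grip_force': 0.0, 'opening': 0.09149424043855364}
```

View pics/t0.png

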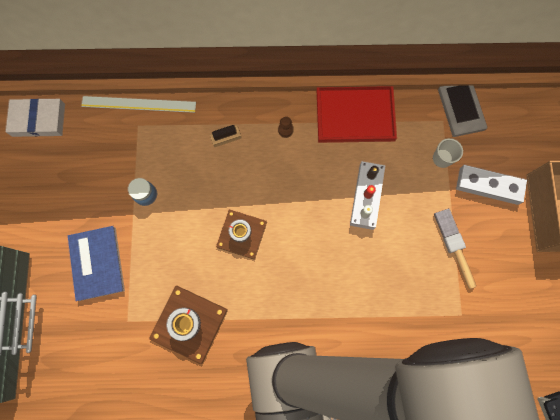

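View pics/s0.png

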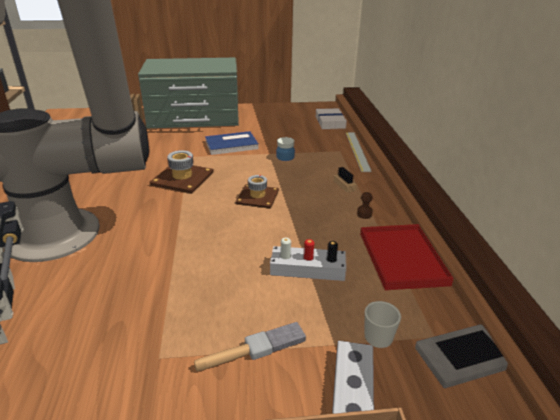

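The top view shows two holder-like things: a smaller one at (241,233) and a larger one at (187,325). The task says the smaller one, so it should be the one at (241,233). The mould is at (368,195) with the red blank in the middle at (370,190). The block at (492,184) is an empty decoy mould. I'll measure and confirm in a crop.

Run:
```python
from h import *
a=cv2.imread('pics/t0.png');b=cv2.imread('pics/s0.png')
def big(m):
    n,l,s,c=cv2.connectedComponentsWithStats(m.astype(np.uint8));i=1+np.argmax(s[1:,4]);return l==i,s[i],c[i]
def red(im,x0,y0,x1,y1):
    r=im[y0:y1,x0:x1].astype(int);m=(r[...,2]>120)&(r[...,1]<70)&(r[...,0]<70)
    m,s,c=big(m);ys,xs=np.nonzero(m);return s+[x0,y0,0,0,0],c+[x0,y0]
for n,im,w in(('top',a,(350,160,390,230)),('side',b,(270,230,350,280))):
    print(n,*red(im,*w))
# mould side: light gray mask
def mask(im,x0,y0,x1,y1,thr):
    h=cv2.cvtColor(im,cv2.COLOR_BGR2HSV);m=np.zeros(im.shape[:2],bool);m[y0:y1,x0:x1]=((h[...,1]<60)&(h[...,2]>thr))[y0:y1,x0:x1];return big(m)
m,s,c=mask(a,340,150,395,240,110);r=cv2.minAreaRect(np.argwhere(m)[:,::-1].astype(np.float32));print('mould',s,c,r)
bx=cv2.boxPoints(r);P=np.array([onz('top',*p,.034)[:2] for p in bx]);print(P.round(4),P.mean(0))
# wooden foot small
h=cv2.cvtColor(a,cv2.COLOR_BGR2HSV)
for w,nm in(((210,200,275,265),'small'),((140,280,235,370),'large')):
    x0,y0,x1,y1=w;m=np.zeros(a.shape[:2],bool);m[y0:y1,x0:x1]=(h[...,2]<125)[y0:y1,x0:x1]
    m,s,c=big(m);r=cv2.minAreaRect(np.argwhere(m)[:,::-1].astype(np.float32));P=np.array([onz('top',*p,.01)[:2] for p in cv2.boxPoints(r)])
    print(nm,r,P.round(4).tolist(),P.mean(0).round(4))
    m,s,c=mask(a,*w,100);print(' ring',s,c)
for z in(.01,.054,.058):print(z,onz('top',240,231,z))
c1=cv2.resize(a[200:265,205:275],None,fx=5,fy=5,interpolation=2)[:325]
c2=cv2.resize(a[155:235,340:400],None,fx=5,fy=5,interpolation=2)
c3=cv2.resize(b[165:215,225:290],None,fx=5,fy=5,interpolation=2)
c=np.zeros((580,700,3),np.uint8);c[:325,:350]=c1;c[:400,360:660]=c2;c[330:580,:325]=c3;cv2.imwrite('pics/c0.png',c)
```

```text
top [365 186  10  12  46] [368.84782609 192.08695652]
side [304 239  11  21  87] [310.11494253 247.43678161]
mould [ 350  161   35   68 1401] [366.73590293 197.48037116] ((367.58111572265625, 195.0135040283203), (25.810640335083008, 65.26639556884766), 9.462322235107422)
[[ 0.5187 -0.1364]
 [ 0.6821 -0.1709]
 [ 0.67   -0.2338]
 [ 0.5072 -0.1975]] [ 0.5945105  -0.18463349]
small ((237.35247802734375, 244.62298583984375), (30.148874282836914, 30.681541442871094), 83.8844985961914) [[0.5132, 0.1792], [0.5202, 0.1039], [0.4457, 0.0963], [0.439, 0.1705]] [0.4795 0.1375]
 ring [229 220  22  21 195] [239.80512821 230.3025641 ]
large ((188.4589385986328, 324.7747802734375), (57.37615203857422, 61.04865264892578), 25.201122283935547) [[0.2563, 0.3425], [0.3838, 0.2858], [0.324, 0.1604], [0.1992, 0.2196]] [0.2908 0.2521]
 ring [167 308  32  33 450] [182.11777778 324.2       ]
0.01 [0.51308539 0.13109234 0.01      ]
0.054 [0.50491276 0.12710959 0.054     ]
0.058 [0.5041698  0.12674752 0.058     ]
```

View pics/c0.png

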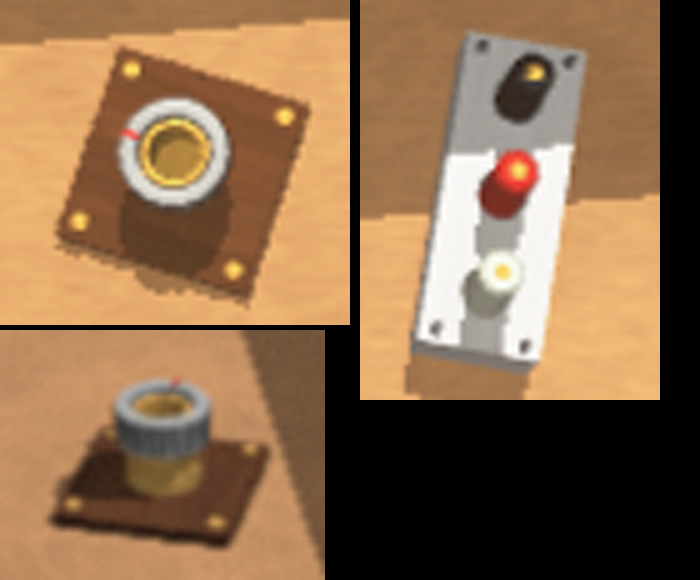

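The crop confirms the target: the small knurled holder has its ring centre at top px (239.5,230) and its red tick to the left. The blanks' tops are black (374.6,169), red (371.4,189) and white (368,209). Red is in the middle cavity. The larger holder at (184,324) is the decoy.

Run:
```python
from h import *
b=cv2.imread('pics/s0.png')
k,r,w=[onz('top',*p,.076) for p in((374.6,169.2),(371.4,188.8),(368,208.8))]
print(k,r,w,'len',np.linalg.norm(k-w),'yaw',np.arctan2(*(k-w)[1::-1]))
for p in(k,r,w):print(proj('side',p))
ring=onz('top',239.4,230,.0585);foot=onz('top',241,233.4,.011);print(ring,foot,proj('side',ring))
t=onz('top',128/5+205-.4,133/5+200-.4,.0585)-ring;print('tick',np.arctan2(t[1],t[0]))
c=np.zeros((500,800,3),np.uint8)
c[:480,:]=cv2.resize(b[228:276,270:350],None,fx=10,fy=10,interpolation=2)
# side ring ellipse
h=cv2.cvtColor(b,cv2.COLOR_BGR2HSV);m=((h[...,1]<70)&(h[...,2]>60))[170:195,240:275];ys,xs=np.nonzero(m);print('side ring',xs.min()+240,xs.max()+240,ys.min()+170,ys.max()+170)
cv2.imwrite('pics/c1.png',c)
for n in('black',):pass
# FK yaw check: TCP projected
print(proj('side',monitor.observe()['tool_pos']))
```

```text
[ 0.64592872 -0.19690862  0.076     ] [ 0.59739908 -0.1864629   0.076     ] [ 0.54880843 -0.17568591  0.076     ] len 0.09941204186041994 yaw -0.21513797232055956
[332.51397165 242.5897371 ]
[308.96478722 240.85945907]
[285.58329383 239.05378593]
[0.50650418 0.12812821 0.0585    ] [0.50685181 0.1285211  0.011     ] [256.85295487 178.36704108]
tick 1.1592762686063662
side ring 248 266 175 190
[  1.12978961 315.07947196]
```

View pics/c1.png

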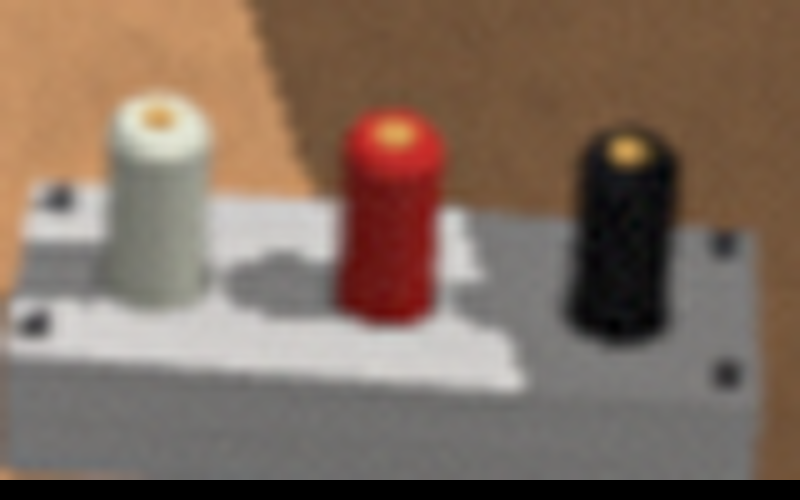

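>>> move_arm(rows=[[37.5,26.4,0,-0.042,-1],[37.5,26.4,0,-0.042,-1],[37.5,26.4,0,-0.042,-1],[37.5,26.4,0,-0.042,-1],[37.5,26.4,0,-0.042,-1],[37.5,26.4,0,-0.042,-1],[37.5,26.4,0,-0.042,-1],[37.5,26.4,0,-0.042,-1],[37.5,26.4,0,-0.042,-1],[37.5,26.4,0,-0.042,-1],[37.5,26.4,0,-0.042,-1],[37.5,26.4,0,-0.042,-1]], newtons=20)

```text
time: 1.3
tool_pos: [0.5992, -0.1855, 0.2263]
tool_rot: [3.142, 0.001, -0.22]
contact_force: [-0.2, 0.1, 0.1]
opening: 0.092
grip_force: 0.0
```

>>> move_arm(rows=[[0,0,0,0,-1],[0,0,0,0,-1],[0,0,0,0,-1],[0,0,0,0,-1]])

```text
time: 1.7
tool_pos: [0.5972, -0.1879, 0.2269]
tool_rot: [3.141, 0.0, -0.22]
contact_force: [-0.4, 0.2, -0.9]
opening: 0.0919
grip_force: 0.0
```

>>> move_arm(rows=[[0,0.5,-40,0,-1],[0,0.5,-40,0,-1],[0,0,-40,0,-1],[0,0,-30,0,-1],[0,0,-15,0,-1],[0,0,-8,0,-1],[0,0,0,0,-1],[0,0,0,0,-1],[0,0,0,0,-1]])

```text
time: 2.6
tool_pos: [0.5987, -0.1864, 0.0552]
tool_rot: [3.141, -0.003, -0.218]
contact_force: [0.4, 0.3, 0.2]
opening: 0.0921
grip_force: 0.0
```

Run:
```python
from h import *
for i in range(3):
    a=pic('top','t1.png');b=pic('side','s1.png');print(monitor.observe()['tool_pos'])
c=np.zeros((500,800,3),np.uint8);c[:,:400]=cv2.resize(a[150:250,330:410],None,fx=5,fy=5,interpolation=2)
c[:350,400:]=cv2.resize(b[210:280,270:350],None,fx=5,fy=5,interpolation=2);cv2.imwrite('pics/c2.png',c)
```

```text
[ 0.59855106 -0.18621234  0.05492273]
[ 0.59834526 -0.18603129  0.05447121]
[ 0.59819502 -0.18593712  0.0541176 ]
```

View pics/c2.png

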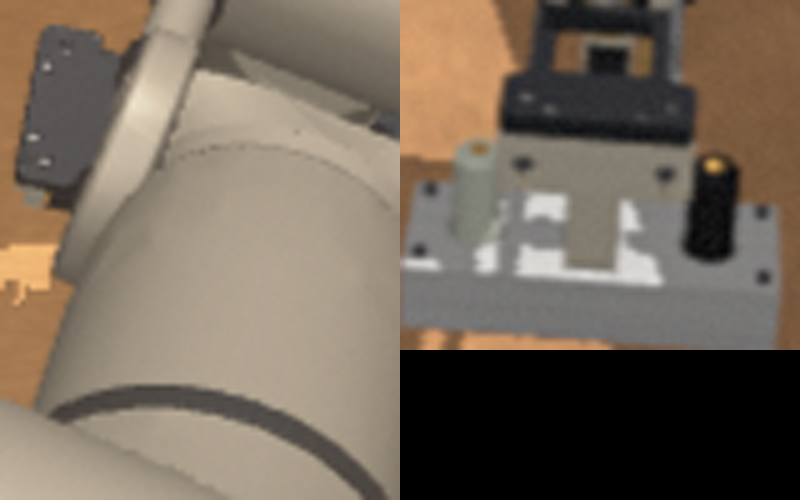

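The side crop shows the near finger centred over red, between white (478,190) and black (714,200), and clear of both. Next I close.

>>> move_arm(rows=[[-0.5,-0.5,0,0,1],[0,0,0,0,1],[0,0,0,0,1],[0,0,0,0,1],[0,0,0,0,1],[0,0,0,0,1],[0,0,0,0,1],[0,0,0,0,1]], newtons=20)

```text
time: 3.7
tool_pos: [0.5975, -0.1864, 0.0537]
tool_rot: [3.142, 0.0, -0.218]
contact_force: [0.4, 0.4, 0.7]
opening: 0.0323
grip_force: 0.0
```

>>> move_arm(rows=[[0,0,0,0,1],[0,0,0,0,1],[0,0,0,0,1],[0,0,0,0,1],[0,0,0,0,1]])

```text
time: 4.2
tool_pos: [0.5975, -0.1864, 0.0537]
tool_rot: [3.141, 0.0, -0.218]
contact_force: [-0.2, -0.2, -0.4]
opening: 0.0208
grip_force: 20.0
```

>>> move_arm(rows=[[0,0,10,0,1],[0,0,20,0,1],[0,0,30,0,1],[0,0,40,0,1],[0,0,30,0,1],[0,0,10,0,1],[0,0,0,0,1],[0,0,0,0,1]])

```text
time: 5.0
tool_pos: [0.5968, -0.1861, 0.1923]
tool_rot: [-3.141, 0.002, -0.218]
contact_force: [0.5, -0.3, -1.4]
opening: 0.0216
grip_force: 20.0
```

Run:
```python
from h import *
b=pic('side','s2.png');o=monitor.observe();print(o['tool_pos'],o['opening'],o['grip_force'],o['tool_rot'])
cv2.imwrite('pics/c3.png',cv2.resize(b[140:290,220:360],None,fx=4,fy=4,interpolation=2))
```

```text
[ 0.59661533 -0.18601525  0.1917464 ] 0.02113607064207787 19.983618463156745 [-3.14097293  0.0034757  -0.2182309 ]
```

View pics/c3.png

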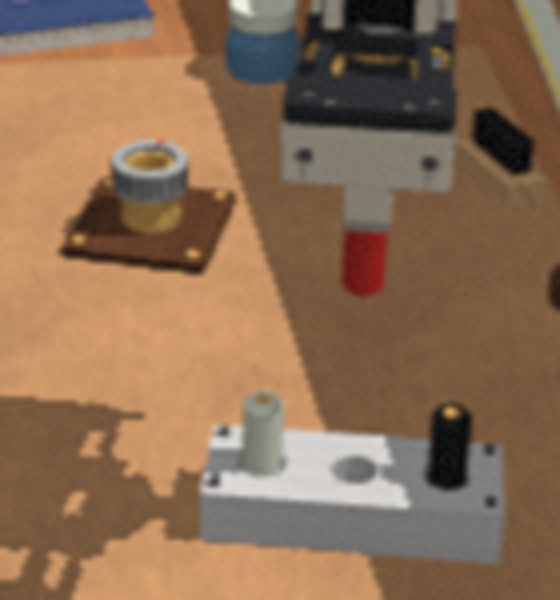

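The blank is held upright below the fingers (crop 365,265). White and black are still in the mould.

>>> move_arm(rows=[[-5,20,0,0,1],[-11,38,0,0,1],[-11,38,0,0,1],[-11,38,0,0,1],[-11,38,0,0,1],[-11,38,-10,0,1],[-11,38,-10,0,1],[-10,35,-10,0,1],[-10,31.5,0,0,1],[0,0,0,0,1],[0,0,0,0,1],[0,0,0,0,1]])

```text
time: 6.25
tool_pos: [0.5065, 0.1273, 0.163]
tool_rot: [3.141, 0.001, -0.219]
contact_force: [-0.0, 0.2, -0.5]
opening: 0.0212
grip_force: 20.0
```

Run:
```python
from h import *
P=[]
for i in range(4):
    b=pic('side','s3.png');P.append(monitor.observe()['tool_pos'])
p=np.mean(P,0);print(p,P[-1])
r=b.astype(int);m=((r[...,2]>90)&(r[...,1]<60)&(r[...,0]<60));m[:, :200]=0;m[:,330:]=0
n,l,s,c=cv2.connectedComponentsWithStats(m.astype(np.uint8));i=1+np.argmax(s[1:,4]);ys,xs=np.nonzero(l==i)
print(s[i],c[i])
for y in range(ys.min(),ys.max()+1,2):print(y,xs[ys==y].min(),xs[ys==y].max(),end='; ')
print()
for z in(-.042,-.03,-.02):print(proj('side',p+[0,0,z]))
print('bore mouth pred',proj('side',[.5066,.1283,.054]))
cv2.imwrite('pics/c4.png',cv2.resize(b[110:210,210:300],None,fx=6,fy=6,interpolation=2))
```

```text
[0.5067808  0.12710414 0.16343444] [0.50678998 0.12716957 0.16357975]
[261 188  17  17  95] [268.56842105 195.31578947]
188 267 271; 190 268 277; 192 267 276; 194 267 275; 196 266 270; 198 263 273; 200 263 272; 202 261 265; 204 264 265; 
[256.62708687 157.59174128]
[256.5577675  153.46222625]
[256.49942874 149.98685184]
bore mouth pred [256.90885754 179.78876785]
```

View pics/c4.png

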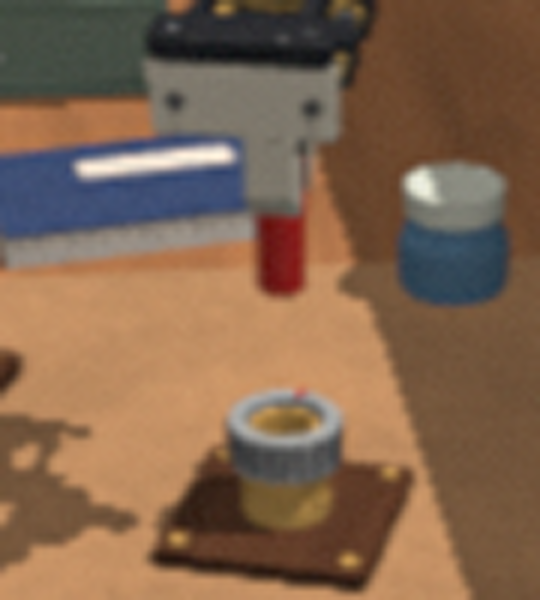

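>>> move_arm(rows=[[0.5,1,-20,0,1],[0,0,-20,0,1],[0,0,-20,0,1],[0,0,-8,0,1],[0,0,-5,0,1],[0,0,-5,0,1],[0,0,-5,0,1],[0,0,0,0,1]])

```text
time: 7.25
tool_pos: [0.507, 0.129, 0.0806]
tool_rot: [3.141, 0.0, -0.218]
contact_force: [-0.3, 0.5, -0.3]
opening: 0.021
grip_force: 20.0
```

>>> move_arm(rows=[[0,0,-4,0,1],[0,0,-4,0,1],[0,0,-4,0,1],[0,0,-4,0,1],[0,0,-2,0,1],[0,0,0,0,1],[0,0,0,0,1]])

```text
time: 7.95
tool_pos: [0.5071, 0.1291, 0.0627]
tool_rot: [3.142, 0.0, -0.218]
contact_force: [0.8, -0.4, 0.8]
opening: 0.0215
grip_force: 20.0
```

>>> move_arm(rows=[[0,0,0,0,-1],[0,0,0,0,-1],[0,0,0,0,-1],[0,0,0,0,-1],[0,0,0,0,-1],[0,0,0,0,-1],[0,0,0,0,-1],[0,0,0,0,-1]])

```text
time: 8.75
tool_pos: [0.507, 0.1291, 0.0627]
tool_rot: [3.141, 0.0, -0.218]
contact_force: [-0.8, -0.0, -0.5]
opening: 0.0802
grip_force: 0.0
```

>>> move_arm(rows=[[0,0,10,0,-1],[0,0,20,0.1,-1],[0,0,20,0.15,-1],[0,0,20,0.15,-1],[0,0,0,0.15,-1],[0,0,0,0.15,-1],[0,0,0,0.15,-1],[0,0,0,0.15,-1],[0,0,0,0.15,-1],[0,0,0,0.15,-1],[0,0,0,0.15,-1],[0,0,0,0,-1]])

```text
time: 9.95
tool_pos: [0.5072, 0.1291, 0.1335]
tool_rot: [3.141, -0.0, 1.233]
contact_force: [0.0, 0.2, -0.8]
opening: 0.0917
grip_force: 0.0
```

Run:
```python
from h import *
b=pic('side','s4.png');print(monitor.observe()['tool_pos'],monitor.observe()['tool_rot'])
for z in (.082,.084,.09):print(z,proj('side',[.507,.129,z]))
cv2.imwrite('pics/c5.png',cv2.resize(b[110:210,210:300],None,fx=6,fy=6,interpolation=2))
```

```text
[0.50717939 0.12912362 0.13336666] [ 3.14081186e+00 -3.29926977e-04  1.22852768e+00]
0.082 [256.88683882 170.5229413 ]
0.084 [256.87577906 169.8618572 ]
0.09 [256.84248315 167.87163356]
```

View pics/c5.png

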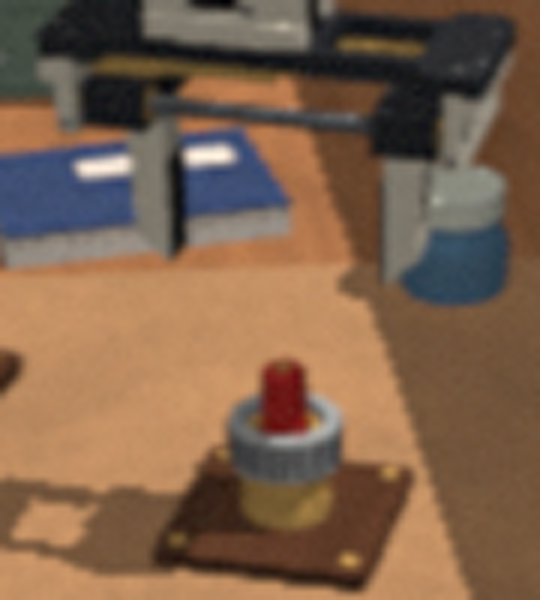

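The red blank stands in the bore with its top at crop (284,366), or px (257,171). A fully home top would be at row 170.5, so it is all the way down. Next I grip the cap.

>>> move_arm(rows=[[-0.3,-0.4,0,0.15,-1],[0,0,0,0.15,-1],[0,0,-30,0,-1],[0,0,-30,0,-1],[0,0,-20,0,-1],[0,0,-15,0,-1],[0,0,-10,0,-1],[0,0,0,0,-1],[0,0,0,0,-1]])

```text
time: 10.9
tool_pos: [0.5071, 0.1287, 0.0283]
tool_rot: [3.141, -0.0, 1.53]
contact_force: [-0.1, -0.4, 0.1]
opening: 0.0919
grip_force: 0.0
```

>>> move_arm(rows=[[0,0,0,0,1],[0,0,0,0,1],[0,0,0,0,1],[0,0,0,0,1],[0,0,0,0,1],[0,0,0,0,1],[0,0,0,0,1],[0,0,0,0,1],[0,0,0,0,1]], newtons=25)

```text
time: 11.8
tool_pos: [0.5068, 0.1287, 0.0278]
tool_rot: [3.141, 0.0, 1.532]
contact_force: [0.1, -0.6, 0.5]
opening: 0.0504
grip_force: 25.0
```

Run:
```python
from h import *
o=monitor.observe();print({k:np.round(v,4) for k,v in o.items()})
```

```text
{'time': np.float64(11.8), 'qpos': array([ 1.0200e-01,  5.8410e-01,  1.7638e+00, -1.0000e-04,  7.9360e-01,
        1.4110e-01]), 'qvel': array([ 0.0014, -0.0004, -0.0002,  0.0007, -0.0017, -0.    ]), 'joint_efforts': array([ 4.95000e-02, -4.68260e+01, -1.64757e+01,  2.80000e-02,
       -9.80000e-03, -5.18000e-02]), 'tool_pos': array([0.5068, 0.1287, 0.0278]), 'tool_rot': array([3.1414, 0.    , 1.5317]), 'contact_force': array([ 0.1167, -0.5612,  0.5232]), 'torque': array([-0.0098, -0.1186, -0.0709]), 'grip_force': np.float64(25.0001), 'opening': np.float64(0.0504)}
```

>>> move_arm(rows=[[0,0,-0.13,-0.1,1],[0,0,-0.13,-0.1,1],[0,0,-0.13,-0.1,1],[0,0,-0.13,-0.1,1],[0,0,-0.13,-0.1,1],[0,0,-0.13,-0.1,1],[0,0,-0.13,-0.1,1],[0,0,-0.13,-0.1,1],[0,0,-0.13,-0.1,1],[0,0,-0.13,-0.1,1],[0,0,-0.13,-0.1,1],[0,0,-0.13,-0.1,1]])

```text
time: 13.0
tool_pos: [0.5079, 0.1279, 0.0263]
tool_rot: [3.14, -0.002, 0.328]
contact_force: [3.3, -4.6, -0.7]
opening: 0.0509
grip_force: 25.0
```

```bash
cat > st.py <<'E'
from h import *
o=monitor.observe();print(o['time'],o['tool_rot'][2],o['tool_pos'],'tq',o['torque'],'F',o['contact_force'],o['joint_efforts'][5],o['opening'])
E
python3 st.py
```

```text
13.0 0.32819257643348165 [0.50790429 0.12788712 0.02633347] tq [-0.84168737 -0.49727084  0.05766557] F [ 3.34373943 -4.60329403 -0.69375703] -1.23970415443182 0.050855903847503256
```

>>> move_arm(rows=[[0.5,-0.6,0,0,1],[0,0,0,0,1],[0,0,0,0,1]])

```text
time: 13.3
tool_pos: [0.5079, 0.1279, 0.0263]
tool_rot: [3.141, -0.001, 0.333]
contact_force: [3.9, -2.3, -0.3]
opening: 0.0503
grip_force: 25.0
```

```bash
python3 st.py
```

```text
13.3 0.33341165396877726 [0.50787015 0.12787051 0.02631276] tq [-0.49516145 -0.55783844 -0.05149149] F [ 3.92439739 -2.27645856 -0.29247725] -0.05662346491590142 0.050345036375032105
```

>>> move_arm(rows=[[0.6,-0.4,-0.06,-0.05,1],[0,0,-0.06,-0.05,1],[0,0,-0.06,-0.05,1],[0,0,-0.06,-0.05,1],[0,0,0,0,1],[0,0,0,0,1]])

```text
time: 13.9
tool_pos: [0.5079, 0.1276, 0.026]
tool_rot: [3.141, -0.0, 0.134]
contact_force: [1.5, -2.6, 0.6]
opening: 0.0507
grip_force: 25.0
```

```bash
python3 st.py
```

```text
13.9 0.13370616480972797 [0.50793403 0.12761908 0.02601174] tq [-0.43176811 -0.33656957 -0.08902497] F [ 1.52772179 -2.56521143  0.57882537] -0.008698270248714834 0.05067069835406365
```

Turned 1.4 rad so far with no stop.

>>> move_arm(rows=[[0,-0.5,-0.06,-0.05,1],[0,0,-0.06,-0.05,1],[0,0,-0.06,-0.05,1],[0,0,-0.06,-0.05,1],[0,0,0,0,1],[0,0,0,0,1]])

```text
time: 14.5
tool_pos: [0.507, 0.1274, 0.0257]
tool_rot: [3.141, 0.002, -0.065]
contact_force: [-3.6, -0.8, 4.3]
opening: 0.0502
grip_force: 25.0
```

```bash
python3 st.py
```

```text
14.5 -0.06462889349611589 [0.50700958 0.12739298 0.02571616] tq [-0.00889209  0.4521011   0.9224336 ] F [-3.56316629 -0.80101549  4.30727286] 0.9508234262466431 0.05018379159893545
```

>>> move_arm(rows=[[0,0,-0.06,-0.05,1],[0,0,-0.06,-0.05,1],[0,0,-0.06,-0.05,1],[0,0,-0.06,-0.05,1],[0,0,0,0,1],[0,0,0,0,1]])

```text
time: 15.1
tool_pos: [0.5086, 0.1269, 0.0258]
tool_rot: [-3.142, -0.002, -0.266]
contact_force: [3.0, -3.1, 3.8]
opening: 0.0519
grip_force: 25.0
```

```bash
python3 st.py
```

```text
15.1 -0.2657324760922233 [0.50863    0.12693637 0.02578462] tq [-0.54348763 -0.3319559   0.87515934] F [ 2.97950622 -3.1121256   3.82969969] 0.8924254216253757 0.05193793094217201
```

The cap has bottomed: torque rose to about 0.9 N m and the fingers now slip on it. Now I grip harder and back off, watching where the torque releases.

>>> move_arm(rows=[[0,0,0,0,1],[0,0,0,0.02,1],[0,0,0,0,1]], newtons=40)

```text
time: 15.4
tool_pos: [0.5086, 0.127, 0.0258]
tool_rot: [-3.141, -0.002, -0.247]
contact_force: [3.4, -5.3, 4.1]
opening: 0.0513
grip_force: 40.0
```

```bash
python3 st.py
```

```text
15.4 -0.24731802435052175 [0.5086221  0.12697179 0.02578291] tq [-0.68611967 -0.47843527  0.5155748 ] F [ 3.37395862 -5.3071628   4.06401163] 0.3861488029360771 0.05126103674213809
```

>>> move_arm(rows=[[0,0,0,0.02,1],[0,0,0,0,1]])

```text
time: 15.6
tool_pos: [0.5086, 0.127, 0.0258]
tool_rot: [-3.141, -0.002, -0.228]
contact_force: [3.2, -3.7, 3.8]
opening: 0.0511
grip_force: 40.0
```

```bash
python3 st.py
```

```text
15.6 -0.22835578044237104 [0.5086269  0.12703608 0.02578911] tq [-0.6972045  -0.41876498  0.22305301] F [ 3.20833594 -3.72307604  3.81206042] 0.017057284712791443 0.051122713133768545
```

>>> move_arm(rows=[[0,0,0.16,0.13,1],[-0.1,0,0.16,0.13,1],[-0.1,0,0.16,0.13,1],[-0.1,0,0.16,0.13,1],[-0.1,0,0.16,0.13,1],[-0.1,0,0.16,0.13,1],[-0.1,0,0.16,0.13,1],[-0.1,0,0.16,0.13,1],[-0.1,0,0.16,0.13,1],[-0.1,0,0.16,0.13,1],[-0.1,0,0.16,0.13,1],[0,0,0.16,0.13,1]])

```text
time: 16.8
tool_pos: [0.5072, 0.1292, 0.0278]
tool_rot: [3.141, -0.004, 1.335]
contact_force: [1.4, 7.3, 5.3]
opening: 0.0516
grip_force: 40.0
```

>>> move_arm(rows=[[0,0,0,0,1],[0,0,0,0,1],[0,0,0,0,1]])

```text
time: 17.1
tool_pos: [0.5072, 0.1292, 0.0278]
tool_rot: [3.141, -0.004, 1.33]
contact_force: [1.6, 7.7, 5.1]
opening: 0.0517
grip_force: 40.0
```

```bash
python3 st.py
python3 - <<'E'
from h import *
b=pic('side','s5.png');a=pic('top','t5.png')
for n,im in(('side',b),('top',a)):
    print(n,proj(n,[.507,.128,.058]))
c=np.zeros((480,800,3),np.uint8);c[:,:400]=cv2.resize(b[150:198,237:277],None,fx=10,fy=10,interpolation=2)
c[:400,400:]=cv2.resize(a[200:260,210:270],(400,400),interpolation=2);cv2.imwrite('pics/c6.png',c)
E
```

```text
17.1 1.3301381230900078 [0.50719268 0.12924374 0.02776055] tq [ 1.21164737 -0.32902696  0.12036752] F [1.59145838 7.68301648 5.06081054] 0.04769415711052716 0.0516724355235011
side [257.04141497 178.54414602]
top [239.47422452 229.83172201]
```

View pics/c6.png

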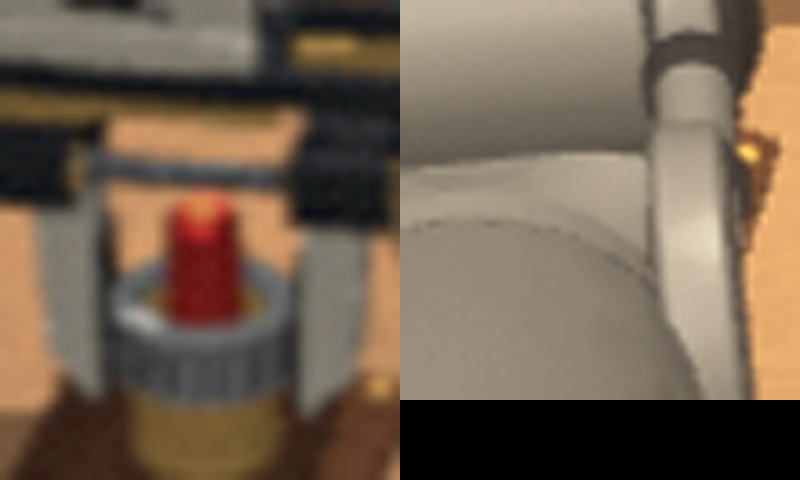

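The blank is still home and the fingers grip the cap on both sides. The tick is now hidden behind the blank, about where expected. I'll add the last 0.025 rad and ease the residual force.

>>> move_arm(rows=[[0,0.7,0.4,0.025,1],[0,0.5,0,0,1],[0,0,0,0,1],[0,0,0,0,1],[0,0,0,0,1]])

```text
time: 17.7
tool_pos: [0.5071, 0.1293, 0.0279]
tool_rot: [3.141, -0.002, 1.355]
contact_force: [3.5, 6.7, 2.6]
opening: 0.0514
grip_force: 40.0
```

```bash
python3 st.py
python3 - <<'E'
from h import *
print(workorder.hand_in())
E
```

```text
17.7 1.3554872239050244 [0.50714967 0.12926382 0.02786805] tq [ 0.93755663 -0.45717241 -0.02177769] F [3.47467177 6.7122146  2.56217855] 0.033479308476671576 0.051362139822566905
the job is handed in; nothing more can be done
None
```

I stood the red blank fully home in the smaller holder, bottomed the cap and backed it off about a quarter turn (1.57 rad, judged from wrist yaw and torque because the tick was hidden), and handed the job in at 17.7 s still gripping the cap.

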